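Restock the vial rack in expiry order

ROBOT

A 6-joint arm with a two-finger parallel gripper is mounted at the origin on a cart in front of the work surface, level with it; the furniture and walls round the work are solid. World frame = base frame: x ahead of the robot, y to its left, z up, the work surface at z = 0. Lengths are in m, angles in degrees, forces in N, time in s.
With the tool pointing down it reaches from about 0.35 to 0.875 m from the base axis. Payload 4.2 kg.
Tool frame: the origin (TCP) lies on the centre line of the jaws, within the pads' length; the fingertips stand tip_reach ahead of it and the grasp point (between the pads) is the TCP (tip_reach is the distance from the TCP to the fingertips, in m); z points along the fingers, y is the line along which they close (so a half turn about z gives the same grasp; the last joint's range is limited). The gripper opens to 87 mm and grips with 3 to 60 N. Pads are 19 mm wide; open, the fingers measure 117 mm over their backs; the gripper's body (75 mm by 190 mm) begins 51 mm behind the grasp point.
Start: joints at [-53.881, 22.042, 0.453, 0, -68.411, -14.817], TCP at [0.227, -0.582, 0.242] pointing down, gripper open.
Joint ranges: [-179.83, 179.83], [-69.29, 118.12], [-61.27, 80.66], [-181.25, 117.63], [-171.15, -9.14], [-177.46, 177.46]. Speed limits (degrees/s): [159.86, 159.86, 180, 180, 180, 180].

INTERFACE

Orientations are given as a 3x3 rotation matrix whose columns are the frame's x, y, z axes.
In Python, from station import sense, capture, finish_job, tip_reach gives the robot as it stands.
- The arm moves only by the tool arm_command, never from a script. Its argument "deltas" is a list of rows, each a list of 7 numbers: the turn, a rotation vector about the tool's x, y, z in rad, then the shift along the tool's x, y, z in cm, then the closure, from -1 (fully open) to 1 (shut), so that 0 is half open. In form: [[rx, ry, rz, dx, dy, dz, hand], ...]. A call has 1 to 8 rows; each row is the pose to reach, as a shift and turn from the pose commanded when the call began, along the tool's axes at that moment; what a row does not reach only later rows make up. A row lasts 1/12 s, in which the tool goes at most 41.7 mm and 7.16 degrees, less where a joint would pass 70% of its speed; a pose out of reach is approached as far as the arm can. A call with a gripper value outside its range is refused whole. The fingers move at their own pace and stop on an object; the grip force is fixed at half the most. Time passes only in rows, so rows that repeat a pose let the fingers close. It gives the time, the measured TCP pose, the force, the opening and the grip force at its end, in the units of the state.
- sense(): the state, without advancing time (a new reading comes with each control period).
- capture(name): name is "scene" or "top" or "wrist"; returns a dict with "pixels" (384x512x3 uint8, blue, green, red), "fovy" (degrees; the focal length in pixels is half the picture's height over the tangent of half this angle, whatever the lens; pixels are square), "cx", "cy" (the principal point, pixels), "k1" (the pictures are not rectified: a ray, as slopes to the right and down, at radius r is drawn at 1 + k1 r^2 times it, then the intrinsics apply), "rvec" (rotation vector, rad) and "tvec" (3), from world to camera coordinates, as OpenCV has them. Camera axes: x right, y down, z forward; pixel columns grow to the right and rows downward; lengths in m; the calibration is good to about 2 mm. A picture is of the moment at which its call begins. There is no depth.
- finish_job(): hands the job in; it is judged then, once.
The state is a dict: "time_s": time; "joints": joint angles; "joint_velocities": joint speeds; "effort": joint torques, N m; "tcp_pos": TCP position; "ee_rot": TCP orientation; "wrist_force": force on the tool from outside, world axes, zero at the start; "moment": the same for the moment, N m; "gripper_width": opening from 0.0 (shut) to 1.0 (fully open); "gripper_force": force on a finger pad.
Only numpy, scipy, OpenCV 4.12 (cv2) and the standard library are available. Lean on these libraries where they do the work, as an engineer would, in place of code of your own. Each camera call takes 0.05 s, during which the arm holds its last target. There are 200 camera calls.

TASK

New vials have come in the grey delivery rack, standing in order of expiry: the one next to the rack's pull tab expires first. Put all four into the aluminium stock rack behind the old vial, in the same order away from its pull tab, so that they are used in turn: the first in the well beside the old vial and the last at the square end. Stand each upright and fully down in its well, let go of it, leave the old vial in its well, and do not push the carton, the swab pack or the tape roll about.

Things in the scene. Friction and masses are not known exactly. Their poses are not given: they have to be found in the camera images.
- delivery_rack: Grey plastic block 166x54x15 mm, fixed on the desk at any angle: one row of four round wells, 32 mm across, dark floor 3 mm above the desk. One end square; at the other (+x) a rounded pull tab with a black spot, 22 mm long. Origin: centre of the block's underside, x along the row to the tab, z up. Wells at x = +60, +20, -20, -60 mm. Full at the start.
- stock_rack: Pale aluminium block 206x54x15 mm, fixed on the desk at any angle: one row of five round wells, 32 mm across, dark floor 3 mm above the desk. One end square; at the other (+x) a rounded pull tab with a black spot, 22 mm long. Origin: centre of the block's underside, x along the row to the tab, z up. Wells at x = +80, +40, 0, -40, -80 mm. Only the well at the tab is taken (old vial).
- vial_a: Injection vial: white-labelled glass, magenta flip cap; 25 mm across, 43 mm tall (glass body to 36 mm, cap 20 mm across above). All five vials look alike and are told apart by place. Origin: centre of its underside, z up. At the start FIRST from the tab (next to the tab) in the grey delivery rack, rack x = +60 mm.
- vial_b: Injection vial: white-labelled glass, magenta flip cap; 25 mm across, 43 mm tall (glass body to 36 mm, cap 20 mm across above). All five vials look alike and are told apart by place. Origin: centre of its underside, z up. At the start SECOND from the tab in the delivery rack, rack x = +20 mm.
- vial_c: Injection vial: white-labelled glass, magenta flip cap; 25 mm across, 43 mm tall (glass body to 36 mm, cap 20 mm across above). All five vials look alike and are told apart by place. Origin: centre of its underside, z up. At the start THIRD from the tab in the delivery rack, rack x = -20 mm.
- vial_d: Injection vial: white-labelled glass, magenta flip cap; 25 mm across, 43 mm tall (glass body to 36 mm, cap 20 mm across above). All five vials look alike and are told apart by place. Origin: centre of its underside, z up. At the start FOURTH (last, at the square end) in the delivery rack, rack x = -60 mm.
- old_vial: Injection vial: white-labelled glass, magenta flip cap; 25 mm across, 43 mm tall (glass body to 36 mm, cap 20 mm across above). All five vials look alike and are told apart by place. Origin: centre of its underside, z up. The one left from the old stock: it stands in the stock rack's well next to the tab (rack x = +80 mm) and stays there.
- carton: Bystander: small blue and white carton 61x63x42 mm, behind the racks. Origin at the centre of its underside.
- swab: Bystander: flat swab pack 34x155x12 mm near the front edge of the desk. Origin at the centre of its underside.
- tape: Bystander: white roll of medical tape, 67 mm across, 25 mm high, lying flat at the left. Origin at the centre of its underside.

How it is judged:
By the outcome, as a careful person would: the job done as asked, in the order asked, and still so for the second after the job is handed in, with the robot touching nothing.
It also fails if it takes over 96 s, if anything falls off the work surface, if the arm or the gripper's body presses on something with over 40 N, if the wrist force passes 120 N, or if a joint passes its speed limit or range.

## Working session

There is one attempt and no reset: what is moved stays moved. The work goes in short steps, Python scripts to look and compute and a tool call to move; the robot and the scene stay as the last step left them, time stands still between calls to the robot, and variables do not carry over. Pictures are saved under pics/ and viewed, at most 14 in all, crops included, and the job is handed in when it is done.

Besides the shell and the picture viewer there is one more tool, called after ">>>" as name([rows], argument=value, ...), one row to a line, values as JSON. arm_command: Moves the arm, as the interface text tells. Its arguments: {"type":"object","properties":{"deltas":{"type":"array"}},"required":["deltas"]}

```bash
mkdir -p pics; cat > h.py <<'E'
import numpy as np, cv2
from station import sense, capture, finish_job, tip_reach
def ray(c,uv):
    f=c["pixels"].shape[0]/2/np.tan(np.radians(c["fovy"])/2)
    K=np.array([[f,0,c["cx"]],[0,f,c["cy"]],[0,0,1.]])
    n=cv2.undistortPoints(np.array(uv,float).reshape(-1,1,2),K,np.array([c["k1"],0,0,0,0.])).reshape(-1,2)
    R=cv2.Rodrigues(np.array(c["rvec"],float))[0];t=np.array(c["tvec"],float).ravel()
    return -R.T@t,np.c_[n,np.ones(len(n))]@R
def onplane(c,uv,z):
    o,d=ray(c,uv); return o+d*((z-o[2])/d[:,2])[:,None]
def caps(c):
    hsv=cv2.cvtColor(c["pixels"],cv2.COLOR_BGR2HSV)
    m=cv2.inRange(hsv,(140,90,60),(175,255,255))
    n,l,s,ce=cv2.connectedComponentsWithStats(m)
    return [(s[i,4],*ce[i]) for i in range(1,n) if s[i,4]>15]
E
python3 - <<'E'
from h import *
s=sense();print(tip_reach,s)
for n in("scene","top","wrist"):
    c=capture(n);cv2.imwrite(f"pics/{n}0.png",c["pixels"])
    print(n,c["fovy"],c["k1"],ray(c,[[256,192]]))
    for k in caps(c): print(np.round(k,1),np.round(onplane(c,[k[1:]],0.045)[0],4))
E
```

```text
0.019 {'time_s': 0.0, 'joints': array([-5.38815610e+01,  2.20918372e+01,  3.79093030e-01, -2.80790185e-02,
       -6.84126468e+01, -1.48159320e+01]), 'joint_velocities': array([-0.05757878, -0.05810149, -0.00566046, -0.01128627, -0.00924014,
        0.05203925]), 'effort': array([ 1.63758115e-03, -3.90667248e+01,  1.87405550e+01,  4.21969995e+00,
        1.10513822e-02, -1.91849144e-04]), 'tcp_pos': array([ 0.2268564 , -0.58176256,  0.24044591]), 'ee_rot': array([[-9.31740948e-01, -3.63122509e-01, -9.21879164e-04],
       [-3.63123660e-01,  9.31738730e-01,  2.03643709e-03],
       [ 1.19474377e-04,  2.23218796e-03, -9.99997502e-01]]), 'wrist_force': array([ 0.41613252, -0.35863419,  0.29292372]), 'moment': array([ 0.04741767, -0.01194969,  0.05751785]), 'gripper_force': 0.0, 'gripper_width': 1.0012567745569119}
scene 51.30723792391196 0.031413849172665216 (array([-0.2116176 ,  0.57695983,  0.48860847]), array([[ 0.78058606, -0.42280056, -0.46038814]]))
[ 16.  335.5 169.1] [ 0.5693 -0.0914  0.045 ]
[ 17.  327.6 173.9] [ 0.5527 -0.0525  0.045 ]
[ 20.  320.6 178.6] [ 0.5366 -0.0178  0.045 ]
[ 19.  311.5 183.1] [0.5246 0.0188 0.045 ]
[ 24.  199.2 188.4] [0.6157 0.2862 0.045 ]
top 48.04138455115444 -0.08553421601168712 (array([0.45504743, 0.1868955 , 1.21717949]), array([[ 0.07103603,  0.02529497, -0.99723702]]))
[ 40.  230.  163.3] [0.619  0.2865 0.045 ]
[ 40.  368.4 177.9] [ 0.5707 -0.0916  0.045 ]
[ 46.  354.7 183.8] [ 0.5552 -0.0535  0.045 ]
[ 43.  342.1 190.3] [ 0.5383 -0.0182  0.045 ]
[ 40.  329.  194.8] [0.5266 0.0178 0.045 ]
wrist 69.48857670896118 -0.05005021238923919 (array([ 0.16392158, -0.60643307,  0.38444549]), array([[ 0.22436828,  0.08174592, -0.97112574]]))
```

View pics/top0.png

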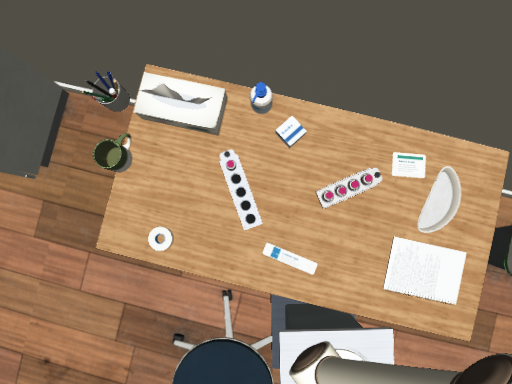

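View pics/scene0.png

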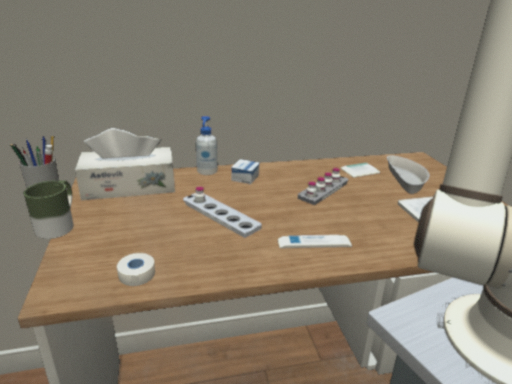

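The top view shows the delivery rack with its tab at right: vial_a's cap is at (368,178) and d's at (329,195). The old vial is at (230,163), its tab up-left, and the empty stock wells run down to about (250,218). The scene view agrees.

```bash
cat >> h.py <<'E'
def wells(c,box,th=70):
    x0,y0,x1,y1=box
    g=cv2.cvtColor(c["pixels"],cv2.COLOR_BGR2GRAY)[y0:y1,x0:x1]
    n,l,s,ce=cv2.connectedComponentsWithStats((g<th).astype(np.uint8))
    return [(s[i,4],ce[i][0]+x0,ce[i][1]+y0) for i in range(1,n) if s[i,4]>15]
def yaw(R): return np.degrees(np.arctan2(R[1,0],R[0,0]))
def plan(p,yw):
    """turn about tool z (rad) and shift (cm, tool axes) to reach p with tool x at yaw yw (mod 180)"""
    s=sense();R=s["ee_rot"];d=(yaw(R)-yw+90)%180-90
    print("t",round(s["time_s"],1),"at",np.round(s["tcp_pos"],4),"yaw",round(yaw(R),2),"F",np.round(s["wrist_force"],1),"w",round(s["gripper_width"],3),"tilt",np.round(R[:2,2],4))
    print("rz",round(np.radians(d),3),"cm",np.round(R.T@(np.array(p)-s["tcp_pos"])*100,2))
E
python3 - <<'E'
from h import *
c=capture("top")
w=wells(c,(215,145,265,232))
for k in w: print(np.round(k,1),np.round(onplane(c,[k[1:]],0.009)[0],4))
P=onplane(c,[k[1:] for k in w if k[0]>40],0.009)[:,:2]
print(np.linalg.norm(np.diff(P,axis=0),axis=1))
# caps: intersect two views
C=capture("scene")
a=sorted(caps(c),key=lambda k:-k[1]);b=sorted(caps(C),key=lambda k:-k[1])
for i,j in zip(a,b):
    o,d=ray(c,[i[1:]]);O,D=ray(C,[j[1:]]);d=d[0]/np.linalg.norm(d);D=D[0]/np.linalg.norm(D)
    t=np.linalg.lstsq(np.c_[d,-D],O-o,rcond=None)[0]
    print(np.round((o+d*t[0]+O+D*t[1])/2,4))
A=onplane(c,[i[1:] for i in a[:4]],.043)[:,:2];print(A,np.linalg.norm(np.diff(A,axis=0),axis=1))
m=A.mean(0);v=A[0]-A[3];yw=np.degrees(np.arctan2(v[1],v[0]));print(yw)
plan([*m,.25],yw)
E
```

```text
[ 58.  235.9 178.5] [0.5805 0.2737 0.009 ]
[ 58.  240.6 191.7] [0.543  0.2608 0.009 ]
[ 62.  245.4 205. ] [0.5052 0.2481 0.009 ]
[ 61.  250.2 218.3] [0.4677 0.2352 0.009 ]
[0.03964447 0.0398614  0.03963256]
[ 0.5706 -0.0921  0.0444]
[ 0.5553 -0.0539  0.0435]
[ 0.5382 -0.0186  0.0442]
[0.5266 0.0176 0.0441]
[0.6189 0.2858 0.0434]
[[ 0.57091554 -0.09211025]
 [ 0.5554025  -0.05386791]
 [ 0.53844135 -0.01859356]
 [ 0.52676563  0.01750047]] [0.041269   0.03914027 0.03793549]
-68.06100588418695
t 0.2 at [ 0.227  -0.5821  0.2411] yaw -158.7 F [-0.5  0.7 -0.7] w 0.998 tilt [-0.0004  0.0009]
rz 1.56 cm [-49.71  39.15  -0.86]
```

Spacings come out near 40 mm and cap heights near 44 mm, both as they should be. Next I move over the delivery rack.

>>> arm_command([
  [0,0,-1.58,-49.7,39.2,0,-1],
  [0,0,-1.58,-49.7,39.2,0,-1],
  [0,0,-1.58,-49.7,39.2,0,-1],
  [0,0,-1.58,-49.7,39.2,0,-1],
  [0,0,-1.58,-49.7,39.2,0,-1],
  [0,0,-1.58,-49.7,39.2,0,-1],
  [0,0,-1.58,-49.7,39.2,0,-1],
  [0,0,-1.58,-49.7,39.2,0,-1],
])

```text
time_s: 0.92
tcp_pos: [0.3964, -0.293, 0.2418]
ee_rot: [[-0.192, -0.981, 0.0], [-0.981, 0.192, -0.0], [0.0, -0.001, -1.0]]
wrist_force: [0.5, -0.8, 0.0]
gripper_width: 1.001
gripper_force: 0.0
```

```bash
python3 -c "
from h import *
plan([.548,-.037,.24],-68.1)"
```

```text
t 0.9 at [ 0.3964 -0.293   0.2418] yaw -101.05 F [ 0.5 -0.8  0. ] w 1.001 tilt [ 0.0005 -0.0002]
rz -0.575 cm [-28.03  -9.97   0.18]
```

>>> arm_command([
  [0,0,-0.575,-28,-10,6,-1],
  [0,0,-0.575,-28,-10,6,-1],
  [0,0,-0.575,-28,-10,6,-1],
  [0,0,-0.575,-28,-10,6,-1],
  [0,0,-0.575,-28,-10,6,-1],
  [0,0,-0.575,-28,-10,6,-1],
  [0,0,-0.575,-28,-10,6,-1],
  [0,0,-0.575,-28,-10,6,-1],
])

```text
time_s: 1.58
tcp_pos: [0.5514, -0.0361, 0.1802]
ee_rot: [[0.371, -0.929, -0.0], [-0.929, -0.371, 0.0], [-0.0, 0.0, -1.0]]
wrist_force: [0.2, -0.6, -0.7]
gripper_width: 0.995
gripper_force: 0.0
```

```bash
python3 - <<'E'
from h import *
c=capture("wrist");cv2.imwrite("pics/w1.png",c["pixels"])
a=[k for k in caps(c) if k[0]>200]
for k in a: print(np.round(k),np.round(onplane(c,[k[1:]],.043)[0],4))
for k in wells(c,(0,0,512,384)): print(np.round(k))
plan([.5709,-.0921,.12],-68.1)
E
```

```text
[308. 261. 131.] [ 0.5703 -0.0937  0.043 ]
[283. 262. 173.] [ 0.5539 -0.0547  0.043 ]
[268. 264. 209.] [ 0.5373 -0.0193  0.043 ]
[2095.   24.   32.]
[16. 80.  2.]
[308. 404.  26.]
[92. 58. 21.]
[16. 55. 42.]
[21. 28. 63.]
[30. 20. 79.]
[ 45.   3. 103.]
[18. 16. 98.]
[ 22.  12. 128.]
[ 26.   2. 136.]
[ 20.   6. 145.]
[ 21.   5. 188.]
[ 16.   3. 197.]
[66154.   253.   312.]
t 1.6 at [ 0.5512 -0.0364  0.18  ] yaw -68.19 F [ 0.9 -0.   0.3] w 0.998 tilt [-0.0009  0.    ]
rz -0.002 cm [5.91 0.23 6.  ]
```

View pics/w1.png

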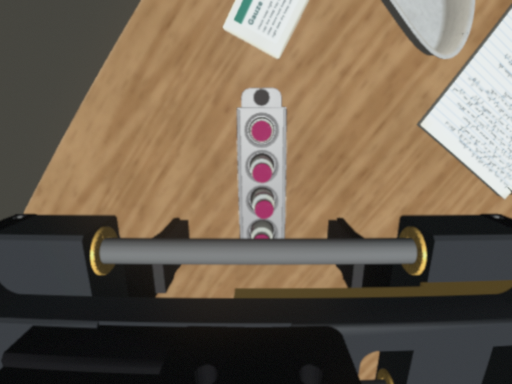

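The wrist view shows the delivery row with a's cap at (261,131), next to the tab spot at (261,97). It agrees with the top view to within 1.5 mm. Now I go down on vial_a.

>>> arm_command([
  [0,0,0,4,0.2,3,-1],
  [0,0,0,5.95,0.2,6,-1],
  [0,0,0,5.95,0.2,9,-1],
  [0,0,0,5.95,0.2,12,-1],
  [0,0,0,5.95,0.2,13.5,-1],
  [0,0,0,5.95,0.2,14.1,-1],
  [0,0,0,5.95,0.2,14.1,0],
  [0,0,0,5.95,0.2,14.1,0.5],
])

```text
time_s: 2.3
tcp_pos: [0.5699, -0.0966, 0.0415]
ee_rot: [[0.367, -0.93, 0.001], [-0.93, -0.367, -0.0], [0.001, -0.001, -1.0]]
wrist_force: [0.9, -0.6, 0.1]
gripper_width: 0.919
gripper_force: 0.0
```

>>> arm_command([
  [0,0,0,0,0,0,1],
  [0,0,0,0,0,0,1],
  [0,0,0,0,0,0,1],
  [0,0,0,0,0,0,1],
  [0,0,0,0,0,0,1],
])

```text
time_s: 2.72
tcp_pos: [0.5696, -0.0961, 0.0412]
ee_rot: [[0.367, -0.93, 0.001], [-0.93, -0.367, 0.0], [0.0, -0.001, -1.0]]
wrist_force: [0.2, 0.2, -0.1]
gripper_width: 0.552
gripper_force: 0.0
```

```bash
python3 - <<'E'
from h import *
c=capture("wrist");cv2.imwrite("pics/w2.png",c["pixels"])
plan([.5709,-.0921,.12],-68.1)
E
```

```text
t 2.8 at [ 0.5695 -0.0961  0.041 ] yaw -68.45 F [0.9 0.2 0.5] w 0.507 tilt [0.0008 0.0001]
rz -0.006 cm [-0.32 -0.29 -7.9 ]
```

View pics/w2.png

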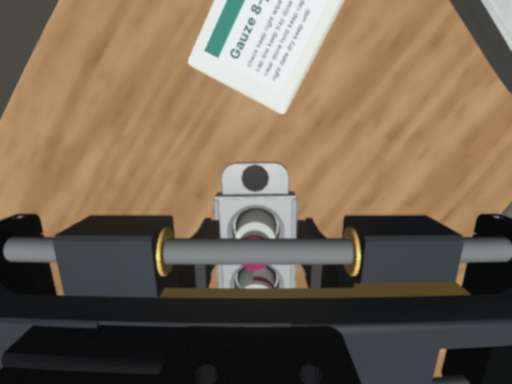

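The wrist view shows vial_a between the fingers, with its cap near (255,255) and the tab spot at (255,178). The tool sits 2–3 mm past the vial, so I trim that while closing.

>>> arm_command([
  [0,0,0.005,-0.25,-0.2,0.2,0.3],
  [0,0,0.005,-0.25,-0.2,0.2,1],
  [0,0,0.005,-0.25,-0.2,0.2,1],
  [0,0,0.005,-0.25,-0.2,0.2,1],
  [0,0,0.005,-0.25,-0.2,0.2,1],
  [0,0,0.005,-0.25,-0.2,0.2,1],
  [0,0,0.005,-0.25,-0.2,0.2,1],
  [0,0,0.005,-0.25,-0.2,0.2,1],
])

```text
time_s: 3.43
tcp_pos: [0.5702, -0.0932, 0.0385]
ee_rot: [[0.362, -0.932, -0.0], [-0.932, -0.362, -0.0], [-0.0, 0.0, -1.0]]
wrist_force: [0.0, 0.2, 0.4]
gripper_width: 0.269
gripper_force: 30.0
```

```bash
python3 - <<'E'
from h import *
plan([.5805,.2737,.12],18.8)
E
```

```text
t 3.4 at [ 0.5702 -0.0932  0.0385] yaw -68.75 F [0.  0.2 0.4] w 0.269 tilt [-0. -0.]
rz -1.528 cm [-33.82 -14.26  -8.15]
```

>>> arm_command([
  [0,0,0,0,0,-3,1],
  [0,0,0,0,0,-6,1],
  [0,0,-0.1,-4,-1.5,-8.2,1],
  [0,0,-1.53,-33.8,-14.3,-8.2,1],
  [0,0,-1.53,-33.8,-14.3,-8.2,1],
  [0,0,-1.53,-33.8,-14.3,-8.2,1],
  [0,0,-1.53,-33.8,-14.3,-8.2,1],
  [0,0,-1.53,-33.8,-14.3,-8.2,1],
])

```text
time_s: 4.1
tcp_pos: [0.5765, 0.154, 0.1198]
ee_rot: [[0.892, -0.452, 0.0], [-0.452, -0.892, 0.0], [0.0, -0.0, -1.0]]
wrist_force: [0.3, -0.8, -0.6]
gripper_width: 0.271
gripper_force: 30.0
```

```bash
python3 - <<'E'
from h import *
plan([.5805,.2737,.12],18.8)
E
```

```text
t 4.1 at [0.5765 0.154  0.1198] yaw -26.85 F [ 0.3 -0.8 -0.6] w 0.271 tilt [0.0003 0.0002]
rz -0.797 cm [ -5.05 -10.86  -0.02]
```

>>> arm_command([
  [0,0,-0.75,-4.6,-9.5,0,1],
  [0,0,-0.75,-4.6,-9.5,0,1],
  [0,0,-0.75,-4.6,-9.5,0,1],
  [0,0,-0.75,-4.6,-9.5,0,1],
  [0,0,-0.75,-4.6,-9.5,0,1],
  [0,0,-0.75,-4.6,-9.5,0,1],
  [0,0,-0.75,-4.6,-9.5,0,1],
  [0,0,-0.75,-4.6,-9.5,0,1],
])

```text
time_s: 4.77
tcp_pos: [0.5792, 0.2575, 0.1194]
ee_rot: [[0.963, 0.269, -0.0], [0.269, -0.963, -0.0], [-0.0, 0.0, -1.0]]
wrist_force: [0.9, -0.2, -0.3]
gripper_width: 0.265
gripper_force: 30.0
```

>>> arm_command([
  [0,0,0,0,0,0,1],
  [0,0,0,0,0,0,1],
])

```text
time_s: 4.93
tcp_pos: [0.5794, 0.2574, 0.1195]
ee_rot: [[0.963, 0.27, -0.0], [0.27, -0.963, -0.0], [-0.0, 0.0, -1.0]]
wrist_force: [0.7, -0.5, -0.2]
gripper_width: 0.266
gripper_force: 30.0
```

```bash
python3 - <<'E'
from h import *
c=capture("wrist");cv2.imwrite("pics/w3.png",c["pixels"])
plan([.5805,.2737,.06],18.8)
for k in caps(c)+wells(c,(180,0,330,384),60): print(np.round(k),np.round(onplane(c,[k[1:]],.043)[0],4),np.round(onplane(c,[k[1:]],.009)[0],4))
E
```

```text
t 5.0 at [0.5794 0.2574 0.1195] yaw 15.67 F [-1.  -0.4  0.3] w 0.273 tilt [0.0001 0.0001]
rz -0.055 cm [ 0.54 -1.54  5.95]
[491. 237. 153.] [0.6175 0.2855 0.043 ] [0.6134 0.2871 0.009 ]
[116. 256. 236.] [0.5536 0.2514 0.043 ] [0.5397 0.2477 0.009 ]
[ 64. 255. 266.] [0.5256 0.2448 0.043 ] [0.5074 0.2401 0.009 ]
[ 44. 185.   7.] [0.7087 0.3478 0.043 ] [0.7187 0.3589 0.009 ]
[ 16. 186.   1.] [0.7131 0.3482 0.043 ] [0.7238 0.3594 0.009 ]
[499. 242. 190.] [0.5894 0.2735 0.043 ] [0.5811 0.2731 0.009 ]
[590. 193. 227.] [0.5469 0.3058 0.043 ] [0.5321 0.3105 0.009 ]
[913. 312. 251.] [0.5527 0.2009 0.043 ] [0.5388 0.1894 0.009 ]
[336. 229. 230.] [0.5522 0.2754 0.043 ] [0.5381 0.2754 0.009 ]
[350. 287. 230.] [0.5655 0.2275 0.043 ] [0.5535 0.22   0.009 ]
[448. 212. 278.] [0.5039 0.2788 0.043 ] [0.4824 0.2793 0.009 ]
[204. 244. 270.] [0.519  0.2535 0.043 ] [0.4998 0.2501 0.009 ]
[ 41. 282. 273.] [0.5258 0.2197 0.043 ] [0.5076 0.2111 0.009 ]
[12685.   255.   341.] [0.4479 0.2237 0.043 ] [0.4177 0.2157 0.009 ]
```

View pics/w3.png

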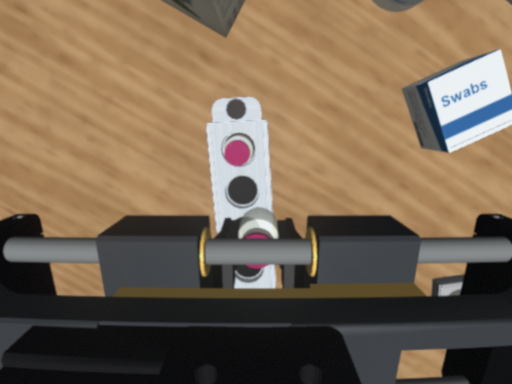

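The wrist view shows the old vial's cap at (237,153) and the next well at (242,190), measured at (0.581, 0.273). That matches the top view, so I trim and lower.

>>> arm_command([
  [0,0,-0.055,0.57,-1.52,0,1],
  [0,0,-0.055,0.57,-1.52,0,1],
  [0,0,-0.055,0.57,-1.52,2,1],
  [0,0,-0.055,0.57,-1.52,4,1],
  [0,0,-0.055,0.57,-1.52,5.5,1],
  [0,0,-0.055,0.57,-1.52,6.5,1],
  [0,0,-0.055,0.57,-1.52,7.3,1],
  [0,0,-0.055,0.57,-1.52,7.9,1],
])

```text
time_s: 5.65
tcp_pos: [0.5808, 0.2736, 0.0399]
ee_rot: [[0.946, 0.324, -0.0], [0.324, -0.946, -0.0], [-0.0, 0.0, -1.0]]
wrist_force: [-0.0, 0.0, -0.4]
gripper_width: 0.272
gripper_force: 30.0
```

>>> arm_command([
  [0,0,0,0,0,0.08,1],
  [0,0,0,0,0,0.08,1],
])

```text
time_s: 5.82
tcp_pos: [0.581, 0.2738, 0.0398]
ee_rot: [[0.946, 0.324, 0.0], [0.324, -0.946, 0.0], [0.0, 0.0, -1.0]]
wrist_force: [0.2, 0.5, 0.2]
gripper_width: 0.268
gripper_force: 30.0
```

>>> arm_command([
  [0,0,0,0,0,0.1,1],
  [0,0,0,0,0,0.1,0],
  [0,0,0,0,0,0.1,-0.3],
  [0,0,0,0,0,0.1,-0.3],
  [0,0,0,0,0,0.1,-0.3],
  [0,0,0,0,0,-3,-0.3],
  [0,0,0,0,0,-6,-0.3],
  [0,0,0,0,0,-8,-0.3],
])

```text
time_s: 6.48
tcp_pos: [0.5817, 0.2743, 0.1225]
ee_rot: [[0.946, 0.325, 0.003], [0.325, -0.946, 0.001], [0.003, -0.0, -1.0]]
wrist_force: [-0.1, 0.6, 0.1]
gripper_width: 0.632
gripper_force: 0.0
```

```bash
python3 - <<'E'
from h import *
plan([.5547,-.0543,.12],-68.2)
for n in("top","scene"):
    c=capture(n)
    for k in caps(c): print(np.round(k,1),np.round(onplane(c,[k[1:]],.045)[0],4))
E
```

```text
t 6.5 at [0.5817 0.2743 0.1225] yaw 18.96 F [-0.1  0.6  0.1] w 0.632 tilt [0.003  0.0013]
rz 1.521 cm [-13.23  30.2    0.2 ]
[ 46.  354.7 183.8] [ 0.5552 -0.0535  0.045 ]
[ 43.  342.1 190.3] [ 0.5383 -0.0182  0.045 ]
[ 40.  329.  194.8] [0.5266 0.0178 0.045 ]
[ 17. 328. 174.] [ 0.552  -0.0532  0.045 ]
[ 20.  320.6 178.6] [ 0.5366 -0.0178  0.045 ]
[ 18.  311.5 183. ] [0.5252 0.0185 0.045 ]
[ 25.  199.3 188.4] [0.6152 0.2861 0.045 ]
[ 28.  208.8 193.7] [0.5799 0.2755 0.045 ]
```

>>> arm_command([
  [0,0,1.52,-13.2,30.2,0,-0.3],
  [0,0,1.52,-13.2,30.2,0,-0.3],
  [0,0,1.52,-13.2,30.2,0,-0.3],
  [0,0,1.52,-13.2,30.2,0,-0.3],
  [0,0,1.52,-13.2,30.2,0,-0.3],
  [0,0,1.52,-13.2,30.2,0,-0.3],
  [0,0,1.52,-13.2,30.2,0,-0.3],
  [0,0,1.52,-13.2,30.2,0,-0.3],
])

```text
time_s: 7.25
tcp_pos: [0.5526, -0.0569, 0.1192]
ee_rot: [[0.78, -0.626, -0.001], [-0.626, -0.78, -0.0], [-0.001, 0.001, -1.0]]
wrist_force: [1.0, -1.1, -0.5]
gripper_width: 0.649
gripper_force: 0.0
```

```bash
python3 -c "
from h import *
plan([.5547,-.0543,.12],-68.2)"
```

```text
t 7.2 at [ 0.5526 -0.0569  0.1192] yaw -38.75 F [ 1.  -1.1 -0.5] w 0.649 tilt [-0.0011 -0.    ]
rz 0.514 cm [ 0.   -0.33 -0.08]
```

>>> arm_command([
  [0,0,0.51,0,-0.3,0,-0.3],
  [0,0,0.51,0,-0.3,0,-0.3],
  [0,0,0.51,0,-0.3,0,-0.3],
  [0,0,0.51,0,-0.3,0,-0.3],
  [0,0,0.51,0,-0.3,0,-0.3],
  [0,0,0.51,0,-0.3,0,-0.3],
  [0,0,0.51,0,-0.3,0,-0.3],
])

```text
time_s: 7.83
tcp_pos: [0.5554, -0.0523, 0.1194]
ee_rot: [[0.384, -0.924, -0.0], [-0.924, -0.384, 0.0], [-0.0, 0.0, -1.0]]
wrist_force: [0.4, -0.1, 0.3]
gripper_width: 0.648
gripper_force: 0.0
```

```bash
python3 -c "
from h import *
plan([.5547,-.0543,.039],-68.2)"
```

```text
t 7.8 at [ 0.5554 -0.0523  0.1194] yaw -67.44 F [ 0.4 -0.1  0.3] w 0.648 tilt [-0.0005  0.    ]
rz 0.013 cm [0.16 0.14 8.04]
```

>>> arm_command([
  [0,0,0.013,0.16,0.14,2,-0.3],
  [0,0,0.013,0.16,0.14,4.5,-0.3],
  [0,0,0.013,0.16,0.14,6.5,-0.3],
  [0,0,0.013,0.16,0.14,7.6,-0.3],
  [0,0,0.013,0.16,0.14,8.05,-0.3],
  [0,0,0.013,0.16,0.14,8.05,0.2],
  [0,0,0.013,0.16,0.14,8.05,1],
  [0,0,0.013,0.16,0.14,8.05,1],
])

```text
time_s: 8.5
tcp_pos: [0.5559, -0.0542, 0.0404]
ee_rot: [[0.37, -0.929, 0.002], [-0.929, -0.37, 0.0], [0.001, -0.002, -1.0]]
wrist_force: [-0.1, -0.8, -0.4]
gripper_width: 0.505
gripper_force: 0.0
```

>>> arm_command([
  [0,0,0,0,0,0,1],
  [0,0,0,0,0,0,1],
  [0,0,0,0,0,0,1],
  [0,0,0,0,0,0,1],
  [0,0,0,0,0,0,1],
  [0,0,0,0,0,0,1],
])

```text
time_s: 9.0
tcp_pos: [0.5552, -0.0544, 0.0397]
ee_rot: [[0.369, -0.929, 0.001], [-0.929, -0.369, -0.0], [0.0, -0.001, -1.0]]
wrist_force: [-0.5, -0.0, 4.6]
gripper_width: 0.268
gripper_force: 30.0
```

```bash
python3 -c "
from h import *
plan([.5430,.2606,.12],18.8)"
```

```text
t 9.0 at [ 0.5552 -0.0544  0.0397] yaw -68.33 F [-0.5 -0.   4.6] w 0.268 tilt [ 0.0008 -0.0001]
rz -1.521 cm [-29.73 -10.5   -8.03]
```

>>> arm_command([
  [0,0,0,0,0,-3,1],
  [0,0,0,0,0,-6,1],
  [0,0,-0.1,-4,-1.4,-8,1],
  [0,0,-1.52,-29.7,-10.5,-8,1],
  [0,0,-1.52,-29.7,-10.5,-8,1],
  [0,0,-1.52,-29.7,-10.5,-8,1],
  [0,0,-1.52,-29.7,-10.5,-8,1],
  [0,0,-1.52,-29.7,-10.5,-8,1],
])

```text
time_s: 9.67
tcp_pos: [0.5448, 0.1933, 0.1185]
ee_rot: [[0.895, -0.446, -0.0], [-0.446, -0.895, 0.0], [-0.0, 0.0, -1.0]]
wrist_force: [0.8, 0.1, -0.5]
gripper_width: 0.265
gripper_force: 30.0
```

```bash
python3 -c "
from h import *
plan([.5430,.2606,.12],18.8)"
```

```text
t 9.7 at [0.5448 0.1933 0.1185] yaw -26.46 F [ 0.8  0.1 -0.5] w 0.265 tilt [-0.0003  0.    ]
rz -0.79 cm [-3.16 -5.94 -0.15]
```

>>> arm_command([
  [0,0,-0.79,-3.1,-5.9,-0.1,1],
  [0,0,-0.79,-3.1,-5.9,-0.1,1],
  [0,0,-0.79,-3.1,-5.9,-0.1,1],
  [0,0,-0.79,-3.1,-5.9,-0.1,1],
  [0,0,-0.79,-3.1,-5.9,-0.1,1],
  [0,0,-0.79,-3.1,-5.9,-0.1,1],
  [0,0,-0.79,-3.1,-5.9,-0.1,1],
  [0,0,-0.79,-3.1,-5.9,-0.1,1],
])

```text
time_s: 10.33
tcp_pos: [0.5441, 0.2581, 0.1191]
ee_rot: [[0.948, 0.317, -0.001], [0.317, -0.948, -0.0], [-0.001, 0.0, -1.0]]
wrist_force: [-0.6, -0.1, -0.8]
gripper_width: 0.267
gripper_force: 30.0
```

```bash
python3 -c "
from h import *
plan([.5430,.2606,.0402],18.8)
c=capture('wrist')
for k in caps(c): print(np.round(k),np.round(onplane(c,[k[1:]],.045)[0],4))"
```

```text
t 10.3 at [0.5441 0.2581 0.1191] yaw 18.49 F [-0.6 -0.1 -0.8] w 0.267 tilt [-0.0009 -0.0004]
rz -0.005 cm [-0.02 -0.28  7.89]
[539. 255. 108.] [0.6177 0.2854 0.045 ]
[486. 252. 158.] [0.581  0.2751 0.045 ]
[111. 257. 236.] [0.5196 0.2509 0.045 ]
[ 71. 257. 266.] [0.4928 0.2416 0.045 ]
```

>>> arm_command([
  [0,0,0,0,-0.28,0,1],
  [0,0,0,0,-0.28,2,1],
  [0,0,0,0,-0.28,4,1],
  [0,0,0,0,-0.28,5.5,1],
  [0,0,0,0,-0.28,6.5,1],
  [0,0,0,0,-0.28,7.4,1],
  [0,0,0,0,-0.28,7.85,1],
  [0,0,0,0,-0.28,7.85,1],
])

```text
time_s: 11.05
tcp_pos: [0.5436, 0.2608, 0.0407]
ee_rot: [[0.949, 0.317, -0.0], [0.317, -0.949, -0.001], [-0.001, 0.0, -1.0]]
wrist_force: [-0.5, 0.1, -0.5]
gripper_width: 0.263
gripper_force: 30.0
```

>>> arm_command([
  [0,0,0,0,0,0,1],
  [0,0,0,0,0,0,0],
  [0,0,0,0,0,0,-0.3],
  [0,0,0,0,0,0,-0.3],
  [0,0,0,0,0,0,-0.3],
  [0,0,0,0,0,-3,-0.3],
  [0,0,0,0,0,-6,-0.3],
  [0,0,0,0,0,-8,-0.3],
])

```text
time_s: 11.72
tcp_pos: [0.5445, 0.2612, 0.1238]
ee_rot: [[0.948, 0.317, 0.003], [0.317, -0.948, 0.001], [0.003, -0.0, -1.0]]
wrist_force: [0.5, 0.1, 1.1]
gripper_width: 0.631
gripper_force: 0.0
```

```bash
python3 -c "
from h import *
plan([.5381,-.0188,.12],-68.2)
c=capture('wrist')
for k in caps(c): print(np.round(k),np.round(onplane(c,[k[1:]],.045)[0],4))"
```

```text
t 11.7 at [0.5445 0.2612 0.1238] yaw 18.5 F [0.5 0.1 1.1] w 0.631 tilt [0.0028 0.0013]
rz 1.513 cm [-9.49 26.35  0.34]
[511. 258. 110.] [0.6177 0.2855 0.045 ]
[464. 256. 159.] [0.581 0.275 0.045]
[415. 259. 206.] [0.5441 0.2605 0.045 ]
```

Vial_b's cap is at (0.544, 0.2605), so it is seated. On to vial_c.

>>> arm_command([
  [0,0,1.51,-9.5,26.3,0.3,-0.3],
  [0,0,1.51,-9.5,26.3,0.3,-0.3],
  [0,0,1.51,-9.5,26.3,0.3,-0.3],
  [0,0,1.51,-9.5,26.3,0.3,-0.3],
  [0,0,1.51,-9.5,26.3,0.3,-0.3],
  [0,0,1.51,-9.5,26.3,0.3,-0.3],
  [0,0,1.51,-9.5,26.3,0.3,-0.3],
  [0,0,1.51,-9.5,26.3,0.3,-0.3],
])

```text
time_s: 12.43
tcp_pos: [0.5355, -0.0233, 0.118]
ee_rot: [[0.771, -0.637, -0.001], [-0.637, -0.771, -0.0], [-0.001, 0.001, -1.0]]
wrist_force: [1.2, 0.4, -0.2]
gripper_width: 0.652
gripper_force: 0.0
```

```bash
python3 -c "
from h import *
plan([.5381,-.0188,.12],-68.2)"
```

```text
t 12.4 at [ 0.5355 -0.0233  0.118 ] yaw -39.53 F [ 1.2  0.4 -0.2] w 0.652 tilt [-0.0012 -0.0004]
rz 0.5 cm [-0.09 -0.51 -0.2 ]
```

>>> arm_command([
  [0,0,0.51,-0.1,-0.4,-0.1,-0.3],
  [0,0,0.51,-0.1,-0.4,-0.1,-0.3],
  [0,0,0.51,-0.1,-0.4,-0.1,-0.3],
  [0,0,0.51,-0.1,-0.4,-0.1,-0.3],
  [0,0,0.51,-0.1,-0.4,-0.1,-0.3],
  [0,0,0.51,-0.1,-0.4,-0.1,-0.3],
  [0,0,0.51,-0.1,-0.4,-0.1,-0.3],
])

```text
time_s: 13.02
tcp_pos: [0.5385, -0.015, 0.1192]
ee_rot: [[0.376, -0.927, 0.0], [-0.927, -0.376, 0.0], [-0.0, -0.0, -1.0]]
wrist_force: [-0.2, -0.7, -0.0]
gripper_width: 0.65
gripper_force: 0.0
```

```bash
python3 -c "
from h import *
plan([.5381,-.0188,.0392],-68.2)"
```

```text
t 13.0 at [ 0.5385 -0.015   0.1192] yaw -67.9 F [-0.2 -0.7 -0. ] w 0.65 tilt [0.0002 0.0001]
rz 0.005 cm [0.34 0.18 8.  ]
```

>>> arm_command([
  [0,0,0.005,0.34,0.18,2,-0.3],
  [0,0,0.005,0.34,0.18,4.5,-0.3],
  [0,0,0.005,0.34,0.18,6.5,-0.3],
  [0,0,0.005,0.34,0.18,7.6,-0.3],
  [0,0,0.005,0.34,0.18,8,-0.3],
  [0,0,0.005,0.34,0.18,8,0.2],
  [0,0,0.005,0.34,0.18,8,1],
  [0,0,0.005,0.34,0.18,8,1],
])

```text
time_s: 13.68
tcp_pos: [0.5389, -0.0187, 0.0401]
ee_rot: [[0.37, -0.929, 0.002], [-0.929, -0.37, 0.0], [0.0, -0.002, -1.0]]
wrist_force: [-0.2, 0.3, -0.1]
gripper_width: 0.506
gripper_force: 0.0
```

>>> arm_command([
  [0,0,0,0,0,0,1],
  [0,0,0,0,0,0,1],
  [0,0,0,0,0,0,1],
  [0,0,0,0,0,0,1],
  [0,0,0,0,0,0,1],
  [0,0,0,0,0,0,1],
])

```text
time_s: 14.18
tcp_pos: [0.5384, -0.0189, 0.0397]
ee_rot: [[0.369, -0.929, 0.001], [-0.929, -0.369, 0.0], [0.0, -0.001, -1.0]]
wrist_force: [-1.3, -0.1, 4.0]
gripper_width: 0.268
gripper_force: 30.0
```

```bash
python3 -c "
from h import *
plan([.5052,.2479,.12],18.8)"
```

```text
t 14.2 at [ 0.5384 -0.0189  0.0397] yaw -68.32 F [-1.3 -0.1  4. ] w 0.268 tilt [0.0009 0.    ]
rz -1.521 cm [-26.01  -6.77  -8.03]
```

>>> arm_command([
  [0,0,0,0,0,-3,1],
  [0,0,0,0,0,-6,1],
  [0,0,-0.1,-4,-1,-8,1],
  [0,0,-1.52,-26,-6.8,-8,1],
  [0,0,-1.52,-26,-6.8,-8,1],
  [0,0,-1.52,-26,-6.8,-8,1],
  [0,0,-1.52,-26,-6.8,-8,1],
  [0,0,-1.52,-26,-6.8,-8,1],
])

```text
time_s: 14.85
tcp_pos: [0.5072, 0.2268, 0.1188]
ee_rot: [[0.895, -0.446, -0.0], [-0.446, -0.895, 0.0], [-0.0, 0.0, -1.0]]
wrist_force: [0.5, -0.0, -0.4]
gripper_width: 0.269
gripper_force: 30.0
```

```bash
python3 -c "
from h import *
plan([.5052,.2479,.12],18.8)"
```

```text
t 14.8 at [0.5072 0.2268 0.1188] yaw -26.46 F [ 0.5 -0.  -0.4] w 0.269 tilt [-0.0003  0.    ]
rz -0.79 cm [-1.12 -1.79 -0.12]
```

>>> arm_command([
  [0,0,-0.79,-1.1,-1.8,-0.1,1],
  [0,0,-0.79,-1.1,-1.8,-0.1,1],
  [0,0,-0.79,-1.1,-1.8,-0.1,1],
  [0,0,-0.79,-1.1,-1.8,-0.1,1],
  [0,0,-0.79,-1.1,-1.8,-0.1,1],
  [0,0,-0.79,-1.1,-1.8,-0.1,1],
  [0,0,-0.79,-1.1,-1.8,-0.1,1],
  [0,0,-0.79,-1.1,-1.8,-0.1,1],
])

```text
time_s: 15.52
tcp_pos: [0.506, 0.246, 0.1195]
ee_rot: [[0.948, 0.317, -0.001], [0.317, -0.948, -0.0], [-0.001, 0.0, -1.0]]
wrist_force: [0.2, -0.7, 0.1]
gripper_width: 0.267
gripper_force: 30.0
```

```bash
python3 -c "
from h import *
plan([.5052,.2479,.0402],18.8)"
```

```text
t 15.5 at [0.506  0.246  0.1195] yaw 18.49 F [ 0.2 -0.7  0.1] w 0.267 tilt [-0.0008 -0.0004]
rz -0.005 cm [-0.01 -0.21  7.93]
```

>>> arm_command([
  [0,0,0,0,-0.2,0,1],
  [0,0,0,0,-0.2,2,1],
  [0,0,0,0,-0.2,4,1],
  [0,0,0,0,-0.2,5.5,1],
  [0,0,0,0,-0.2,6.5,1],
  [0,0,0,0,-0.2,7.4,1],
  [0,0,0,0,-0.2,7.9,1],
  [0,0,0,0,-0.2,7.9,1],
])

```text
time_s: 16.18
tcp_pos: [0.5059, 0.2481, 0.0405]
ee_rot: [[0.949, 0.317, -0.0], [0.317, -0.949, -0.0], [-0.0, 0.0, -1.0]]
wrist_force: [0.1, -0.0, 0.1]
gripper_width: 0.267
gripper_force: 30.0
```

>>> arm_command([
  [0,0,0,0,0,0,1],
  [0,0,0,0,0,0,0],
  [0,0,0,0,0,0,-0.3],
  [0,0,0,0,0,0,-0.3],
  [0,0,0,0,0,0,-0.3],
  [0,0,0,0,0,-3,-0.3],
  [0,0,0,0,0,-6,-0.3],
  [0,0,0,0,0,-8,-0.3],
])

```text
time_s: 16.85
tcp_pos: [0.5066, 0.2485, 0.1235]
ee_rot: [[0.948, 0.317, 0.003], [0.317, -0.948, 0.001], [0.003, -0.0, -1.0]]
wrist_force: [-0.1, 0.2, 0.1]
gripper_width: 0.632
gripper_force: 0.0
```

```bash
python3 -c "
from h import *
plan([.5267,.0175,.12],-68.2)
c=capture('wrist')
for k in caps(c): print(np.round(k),np.round(onplane(c,[k[1:]],.045)[0],4))"
```

```text
t 16.9 at [0.5066 0.2485 0.1235] yaw 18.49 F [-0.1  0.2  0.1] w 0.632 tilt [0.0026 0.0014]
rz 1.513 cm [-5.42 22.55  0.32]
[591. 258.  55.] [0.6176 0.2854 0.045 ]
[515. 256. 108.] [0.5811 0.2751 0.045 ]
[465. 259. 159.] [0.5439 0.2606 0.045 ]
[417. 259. 206.] [0.5066 0.2481 0.045 ]
```

>>> arm_command([
  [0,0,1.51,-5.4,22.5,0.3,-0.3],
  [0,0,1.51,-5.4,22.5,0.3,-0.3],
  [0,0,1.51,-5.4,22.5,0.3,-0.3],
  [0,0,1.51,-5.4,22.5,0.3,-0.3],
  [0,0,1.51,-5.4,22.5,0.3,-0.3],
  [0,0,1.51,-5.4,22.5,0.3,-0.3],
  [0,0,1.51,-5.4,22.5,0.3,-0.3],
  [0,0,1.51,-5.4,22.5,0.3,-0.3],
])

```text
time_s: 17.57
tcp_pos: [0.5256, 0.0156, 0.1179]
ee_rot: [[0.773, -0.635, 0.0], [-0.635, -0.773, 0.0], [-0.0, -0.0, -1.0]]
wrist_force: [0.2, 0.3, 1.3]
gripper_width: 0.648
gripper_force: 0.0
```

```bash
python3 -c "
from h import *
plan([.5267,.0175,.12],-68.2)"
```

```text
t 17.6 at [0.5256 0.0156 0.1179] yaw -39.39 F [0.2 0.3 1.3] w 0.648 tilt [0.     0.0001]
rz 0.503 cm [-0.03 -0.22 -0.21]
```

>>> arm_command([
  [0,0,0.51,0.1,-0.1,-0.1,-0.3],
  [0,0,0.51,0.1,-0.1,-0.1,-0.3],
  [0,0,0.51,0.1,-0.1,-0.1,-0.3],
  [0,0,0.51,0.1,-0.1,-0.1,-0.3],
  [0,0,0.51,0.1,-0.1,-0.1,-0.3],
  [0,0,0.51,0.1,-0.1,-0.1,-0.3],
  [0,0,0.51,0.1,-0.1,-0.1,-0.3],
])

```text
time_s: 18.15
tcp_pos: [0.5271, 0.0177, 0.119]
ee_rot: [[0.376, -0.927, 0.0], [-0.927, -0.376, 0.0], [-0.0, -0.0, -1.0]]
wrist_force: [-0.2, -0.0, 0.3]
gripper_width: 0.653
gripper_force: 0.0
```

```bash
python3 -c "
from h import *
plan([.5267,.0175,.0392],-68.2)"
```

```text
t 18.1 at [0.5271 0.0177 0.119 ] yaw -67.9 F [-0.2 -0.   0.3] w 0.653 tilt [0.0001 0.0001]
rz 0.005 cm [-0.    0.05  7.98]
```

>>> arm_command([
  [0,0,0.005,0,0.05,2,-0.3],
  [0,0,0.005,0,0.05,4.5,-0.3],
  [0,0,0.005,0,0.05,6.5,-0.3],
  [0,0,0.005,0,0.05,7.6,-0.3],
  [0,0,0.005,0,0.05,8,-0.3],
  [0,0,0.005,0,0.05,8,0.2],
  [0,0,0.005,0,0.05,8,1],
  [0,0,0.005,0,0.05,8,1],
])

```text
time_s: 18.82
tcp_pos: [0.5275, 0.0177, 0.0399]
ee_rot: [[0.37, -0.929, 0.002], [-0.929, -0.37, 0.001], [0.0, -0.002, -1.0]]
wrist_force: [0.3, 0.0, 0.1]
gripper_width: 0.506
gripper_force: 0.0
```

>>> arm_command([
  [0,0,0,0,0,0,1],
  [0,0,0,0,0,0,1],
  [0,0,0,0,0,0,1],
  [0,0,0,0,0,0,1],
  [0,0,0,0,0,0,1],
  [0,0,0,0,0,0,1],
])

```text
time_s: 19.32
tcp_pos: [0.527, 0.0175, 0.0395]
ee_rot: [[0.369, -0.929, 0.001], [-0.929, -0.369, 0.0], [0.0, -0.001, -1.0]]
wrist_force: [0.1, 0.2, 3.1]
gripper_width: 0.266
gripper_force: 30.0
```

```bash
python3 -c "
from h import *
plan([.4675,.2351,.12],18.8)"
```

```text
t 19.3 at [0.527  0.0175 0.0395] yaw -68.33 F [0.1 0.2 3.1] w 0.266 tilt [0.0008 0.0001]
rz -1.521 cm [-22.42  -2.51  -8.06]
```

>>> arm_command([
  [0,0,0,0,0,-3,1],
  [0,0,0,0,0,-6,1],
  [0,0,-0.1,-4,-0.4,-8,1],
  [0,0,-1.52,-22.4,-2.5,-8,1],
  [0,0,-1.52,-22.4,-2.5,-8,1],
  [0,0,-1.52,-22.4,-2.5,-8,1],
  [0,0,-1.52,-22.4,-2.5,-8,1],
  [0,0,-1.52,-22.4,-2.5,-8,1],
])

```text
time_s: 19.98
tcp_pos: [0.4664, 0.2385, 0.1191]
ee_rot: [[0.897, -0.443, 0.001], [-0.443, -0.897, 0.001], [0.0, -0.002, -1.0]]
wrist_force: [0.5, -0.3, -0.4]
gripper_width: 0.266
gripper_force: 29.9
```

```bash
python3 -c "
from h import *
plan([.4675,.2351,.12],18.8)"
```

```text
t 20.0 at [0.4664 0.2385 0.1191] yaw -26.27 F [ 0.5 -0.3 -0.4] w 0.266 tilt [0.0011 0.0012]
rz -0.787 cm [ 0.25  0.25 -0.09]
```

>>> arm_command([
  [0,0,-0.79,0.1,0.1,-0.1,1],
  [0,0,-0.79,0.1,0.1,-0.1,1],
  [0,0,-0.79,0.1,0.1,-0.1,1],
  [0,0,-0.79,0.1,0.1,-0.1,1],
  [0,0,-0.79,0.1,0.1,-0.1,1],
  [0,0,-0.79,0.1,0.1,-0.1,1],
  [0,0,-0.79,0.1,0.1,-0.1,1],
  [0,0,-0.79,0.1,0.1,-0.1,1],
])

```text
time_s: 20.65
tcp_pos: [0.4675, 0.2334, 0.1196]
ee_rot: [[0.948, 0.317, -0.001], [0.317, -0.948, -0.0], [-0.001, 0.0, -1.0]]
wrist_force: [0.2, 0.3, 0.3]
gripper_width: 0.267
gripper_force: 29.9
```

```bash
python3 -c "
from h import *
plan([.4676,.2351,.0400],18.8)"
```

```text
t 20.6 at [0.4675 0.2334 0.1196] yaw 18.49 F [0.2 0.3 0.3] w 0.267 tilt [-0.0005 -0.0002]
rz -0.005 cm [ 0.07 -0.15  7.96]
```

>>> arm_command([
  [0,0,0,0.05,-0.15,0,1],
  [0,0,0,0.05,-0.15,2,1],
  [0,0,0,0.05,-0.15,4,1],
  [0,0,0,0.05,-0.15,5.5,1],
  [0,0,0,0.05,-0.15,6.5,1],
  [0,0,0,0.05,-0.15,7.4,1],
  [0,0,0,0.05,-0.15,7.92,1],
  [0,0,0,0.05,-0.15,7.92,1],
])

```text
time_s: 21.32
tcp_pos: [0.4678, 0.2352, 0.0402]
ee_rot: [[0.949, 0.317, -0.0], [0.317, -0.949, -0.001], [-0.001, 0.0, -1.0]]
wrist_force: [0.3, -1.3, -0.5]
gripper_width: 0.268
gripper_force: 29.9
```

>>> arm_command([
  [0,0,0,0,0,0,1],
  [0,0,0,0,0,0,0],
  [0,0,0,0,0,0,-0.3],
  [0,0,0,0,0,0,-0.3],
  [0,0,0,0,0,0,-0.3],
  [0,0,0,0,0,-3,-0.3],
  [0,0,0,0,0,-6,-0.3],
  [0,0,0,0,0,-9,-0.3],
])

```text
time_s: 21.98
tcp_pos: [0.4674, 0.2348, 0.1316]
ee_rot: [[0.949, 0.317, -0.001], [0.317, -0.949, -0.001], [-0.001, 0.001, -1.0]]
wrist_force: [0.3, 0.6, -0.5]
gripper_width: 0.63
gripper_force: 0.0
```

>>> arm_command([
  [0,0,0,-3,4,-3,-0.3],
  [0,0,0,-6,8,-6,-0.3],
  [0,0,0,-6,12,-8,-0.3],
  [0,0,0,-6,16,-8,-0.3],
  [0,0,0,-6,18,-8,-0.3],
  [0,0,0,-6,18,-8,-0.3],
  [0,0,0,-6,18,-8,-0.3],
])

```text
time_s: 22.57
tcp_pos: [0.4681, 0.0433, 0.2115]
ee_rot: [[0.95, 0.312, 0.001], [0.312, -0.95, 0.001], [0.002, -0.0, -1.0]]
wrist_force: [0.8, -0.3, 0.1]
gripper_width: 0.652
gripper_force: 0.0
```

```bash
python3 - <<'E'
from h import *
c=capture("top");C=capture("scene")
a=sorted(caps(c),key=lambda k:k[2]);b=sorted(caps(C),key=lambda k:k[2])
for i,j in zip(a,b):
    o,d=ray(c,[i[1:]]);O,D=ray(C,[j[1:]]);d=d[0]/np.linalg.norm(d);D=D[0]/np.linalg.norm(D)
    t=np.linalg.lstsq(np.c_[d,-D],O-o,rcond=None)[0]
    print(np.round((o+d*t[0]+O+D*t[1])/2,4))
p=np.hstack([cv2.resize(c["pixels"][130:290,130:330],None,fx=2,fy=2),cv2.resize(C["pixels"][130:290,110:310],None,fx=2,fy=2)])
cv2.imwrite("pics/end.png",p);plan([.4,.1,.2],0)
E
```

```text
[0.6189 0.2859 0.0435]
[0.5816 0.2755 0.0447]
[0.5445 0.2612 0.0437]
[0.5067 0.2486 0.0441]
[0.4686 0.2363 0.0442]
t 22.7 at [0.4675 0.0453 0.2106] yaw 18.41 F [-0.3 -0.3 -0.6] w 0.647 tilt [-0.0002  0.0003]
rz 0.321 cm [-4.68 -7.32  1.06]
```

View pics/end.png

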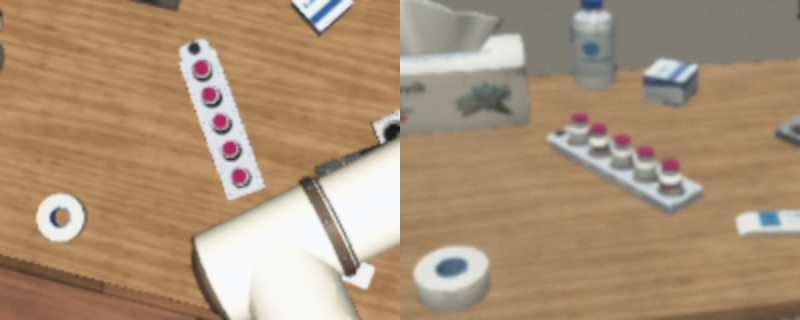

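The closing views show five caps in line in the stock rack, all at about 44 mm height, 40 mm apart and upright. The carton, swab pack and tape have not moved.

```bash
python3 -c "
from h import *
print(finish_job())"
```

```text
the job is handed in; nothing more can be done
None
```

All four new vials (a to d) now stand upright and fully down behind the old vial in the stock rack, in expiry order from its tab; the old vial, carton, swab pack and tape were left in place, and the job was handed in at about 23 s.

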